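Stow the bedside torches and latch the holder

TASK

Put the yellow torch and the slim blue penlight back, bottom end down, each in its own well of the wooden bedside holder, fully home; the red retaining bar may have to be swung farther back first to make room. Then swing the bar over them, fully down into its brass catch, and leave the mug, the charger and the book where they are.

Things in the scene. Friction and masses are not known exactly. Their poses are not given: they have to be found in the camera images.
- holder: Fixed wooden torch holder, 75 mm (its x) by 194 mm (its y). Origin: centre of its underside; z up. A 55 mm high block with two round wells 45 mm deep, between end panels (12 mm thick, centred at y = +91 and -91 mm, 104 mm high). The +y panel bears dark hinge cheeks, the -y panel a brass fork (the catch), 21 mm wide inside; both end 122 mm above the table.
- torch_well (a point): Centre of the floor of the larger well (34 mm diameter), at (0, 28, 10) mm in the holder's frame; its mouth is 45 mm above this point.
- penlight_well (a point): Centre of the floor of the smaller well (24 mm diameter), at (0, -38, 10) mm in the holder's frame; its mouth is 45 mm above this point.
- bar_hinge (a point): Hinge axis of the red bar, at (0, 91, 119) mm in the holder's frame; the axis runs along the holder's x. The point does not turn with the bar.
- bar_tip (a point): End of the red retaining bar, 190 mm from the hinge; a steel cross pin 10 mm thick and 24 mm long marks it. It moves with the bar. The bar is flat steel, 16 mm wide (along the holder's x) and 6 mm thick, centred on the line from hinge to tip.
- bar (a joint): Angle of the red bar. 0: level, from the hinge along the holder's -y over both wells, its end in the brass catch (underside 116 mm above the table, 6 mm above seated torches). Grows as the tip swings up; 1.57: upright; the stop at 1.95 leans back to the holder's +y. The stiff hinge holds the bar where it is left; about 1 N at the tip moves it.
- torch: Yellow torch standing on its tail, 100 mm tall, 0.12 kg: body 30 mm diameter with a small foot chamfer, head 38 mm diameter over the top 28 mm (a cone joins them from 64 to 72 mm up), glass lens on top. Origin: centre of the bottom end; z along its axis to the lens.
- penlight: Slim blue penlight standing on its end, a cylinder 20 mm diameter and 100 mm tall with aluminium bands, 0.05 kg. Origin: centre of the bottom end; z along its axis to the lens.
- mug: White mug, 76 mm diameter, 85 mm tall, its handle pointing along its +y and reaching about 70 mm from the axis. Origin: centre of the underside. To be left alone.
- charger: Black desktop charger, 55 x 60 x 60 mm (x, y, z). Origin: centre of the underside. To be left alone.
- book: Blue hardback lying flat, 110 x 165 x 32 mm (x, y, z). Origin: centre of the underside. To be left alone.
Things that resemble listed ones, but are neither listed nor needed, are in the scene too. Of the things like the penlight, leave any that is orange; of the rest the smaller one is meant.

How it is judged:
On the way, in this order (a step that is already met when the one before it is completed fails the run):
1. torch and penlight both stand fully down in their own wells while the bar is still open (horizontal distance between torch and torch_well below 0.006 m and z of torch in the frame of torch_well below 0.005 m and angle between each of torch, penlight's own z axis and vertical below 0.15 rad and horizontal distance between penlight and penlight_well below 0.006 m and z of penlight in the frame of penlight_well below 0.005 m and value of joint bar above 0.5 rad), for 0.2 s.
2. the bar has been swung down into its catch (value of joint bar below 0.05 rad), for 0.2 s.
At the end, for the whole second after the job is handed in: Torch and penlight are each in their own well, bottom down: within 6 mm of the well's axis, bottom within 5 mm of its floor, tilted under 0.15 rad and at rest; the bar is within 0.05 rad of level, in its catch (horizontal distance between torch and torch_well below 0.006 m and z of torch in the frame of torch_well below 0.005 m and angle between each of torch, penlight's own z axis and vertical below 0.15 rad and horizontal distance between penlight and penlight_well below 0.006 m and z of penlight in the frame of penlight_well below 0.005 m and value of joint bar below 0.05 rad and linear speed of each of torch, penlight below 0.02 m/s); the robot touches nothing.
It fails at once if the mug is shifted more than 20 mm or tipped more than 0.3 rad (distance of mug from where it was at the start of the episode above 0.02 m or angle between mug's own z axis and vertical above 0.3 rad).
It fails at once if the charger is shifted more than 20 mm or tipped more than 0.3 rad (distance of charger from where it was at the start of the episode above 0.02 m or angle between charger's own z axis and vertical above 0.3 rad).
It fails at once if the book is shifted more than 20 mm or tipped more than 0.3 rad (distance of book from where it was at the start of the episode above 0.02 m or angle between book's own z axis and vertical above 0.3 rad).
It also fails if it takes over 72 s, if anything falls off the work surface, if the arm or the gripper's body presses on something with over 40 N, if the wrist force passes 120 N, or if a joint passes its speed limit or range.

ROBOT

A 6-joint arm with a two-finger parallel gripper is mounted at the origin on the work surface. World frame = base frame: x ahead of the robot, y to its left, z up, the work surface at z = 0. Lengths are in m, angles in rad, forces in N, time in s.
With the tool pointing down it reaches from about 0.35 to 0.975 m from the base axis. Payload 7.1 kg.
Tool frame: the origin (TCP) lies midway between the tips of the shut fingers; the grasp point (between the pads) lies 19 mm behind it; z points along the fingers, y is the line along which they close (so a half turn about z gives the same grasp; the last joint's range is limited). The gripper opens to 88 mm and grips with 3 to 60 N. Pads are 20 mm wide; open, the fingers measure 115 mm over their backs; the gripper's body (75 mm by 178 mm) begins 61 mm behind the grasp point.
Start: joints at [-1.319, 0.423, 1.63, -0, 1.089, -0.019], TCP at [0.167, -0.602, 0.223] pointing down, gripper open.
Joint ranges: [-3, 3], [-0.9, 2.11], [0.09, 2.58], [-1.31, 4.45], [0.11, 2.69], [-2.54, 2.54]. Speed limits (rad/s): [2.39, 2.39, 3.01, 3.14, 3.14, 3.14].

INTERFACE

Orientations are given as a unit quaternion [w, x, y, z].
In Python, from station import move_pose, movel, movej, command_gripper, wait, inverse_kinematics, read_camera, camera_info, MotionError, job_done, get_time, get_joint_pos, get_qvel, get_effort, get_tcp_pos, get_ee_rot, get_ft_force, get_ft_torque, get_grip_width, get_finger_force gives the robot as it stands. Calls block until the motion is done:
- move_pose(position, orientation): joint-space move of the TCP to a pose.
- movel(position, frame=None, v=0.15, until_force=None): straight line of the TCP; frame=None keeps the orientation; v is the mean speed in m/s. With until_force (N) it stops when the force on the tool has changed by that much, and returns True; else False.
- movej(angles): joint-space move.
- command_gripper(opening): opening from 0.0 (shut) to 1.0 (fully open); the grip force is fixed at half the most; returns when the fingers have stopped.
- wait(seconds).
- inverse_kinematics(position, orientation): joint angles nearest the present ones, or None.
- read_camera(name): name is "scene" or "top"; returns the picture (400x640x3 uint8, red, green, blue); there is no depth.
- camera_info(name): a dict with "intrinsics" (3x3 intrinsics, pixels), "T" (4x4, takes a point from camera to world coordinates). Camera axes: x right, y up, looking along -z (the intrinsics and any distortion apply to the point x, -y, -z); pixel columns grow to the right and rows downward; lengths in m; the calibration is good to about 2 mm. A picture is of the moment at which its call begins. camera_info takes no time and is no camera call.
A pose or a line that the arm cannot do raises MotionError and nothing moves.
- job_done(): hands the job in; it is judged then, once.
Readings, each from a call of its own:
- get_time(): time.
- get_joint_pos(): joint angles.
- get_qvel(): joint speeds.
- get_effort(): joint torques, N m.
- get_tcp_pos(): TCP position.
- get_ee_rot(): TCP orientation.
- get_ft_force(): force on the tool from outside, world axes, zero at the start.
- get_ft_torque(): the same for the moment, N m.
- get_grip_width(): opening from 0.0 (shut) to 1.0 (fully open).
- get_finger_force(): force on a finger pad.
Only numpy, scipy, OpenCV 4.12 (cv2) and the standard library are available. Lean on these libraries where they do the work, as an engineer would, in place of code of your own. Each camera call takes 0.05 s, during which the arm holds its last target. There are 200 camera calls.

## Working session

There is one attempt and no reset: what is moved stays moved. The work goes in short steps, each a Python script; the robot and the scene stay as the last script left them, time stands still between calls to the robot, and variables do not carry over. Pictures are saved under pics/ and viewed, at most 10 in all, crops included, and the job is handed in when it is done.

```bash
mkdir -p pics; python3 - <<'E'
from station import *
import cv2,numpy as np
for n in("scene","top"):
    im=read_camera(n); cv2.imwrite(f"pics/{n}0.png",cv2.resize(im[:,:,::-1],(800,500),interpolation=cv2.INTER_CUBIC)); cv2.imwrite(f"{n}_raw.png",im[:,:,::-1])
    c=camera_info(n); print(n,{k:np.round(v,4).tolist() if not isinstance(v,str) else v for k,v in c.items()})
print(get_time(),get_ee_rot())
E
```

```text
scene {'intrinsics': [[365.8519, 0.0, 320.4753], [0.0, 365.8519, 199.0411], [0.0, 0.0, 1.0]], 'T': [[-0.4452, -0.525, 0.7254, 1.0588], [0.8951, -0.2408, 0.3751, 0.2089], [-0.0223, 0.8163, 0.5772, 0.5022], [0.0, 0.0, 0.0, 1.0]]}
top {'intrinsics': [[394.8301, 0.0, 316.5039], [0.0, 394.8301, 203.4414], [0.0, 0.0, 1.0]], 'T': [[-0.008, 0.9778, -0.2092, 0.4142], [-0.9999, -0.0092, -0.0049, -0.0488], [-0.0067, 0.2092, 0.9779, 0.9643], [0.0, 0.0, 0.0, 1.0]]}
0.1 [-6.87478755e-04  9.90848251e-01  1.34978758e-01 -7.68717586e-05]
```

View pics/scene0.png

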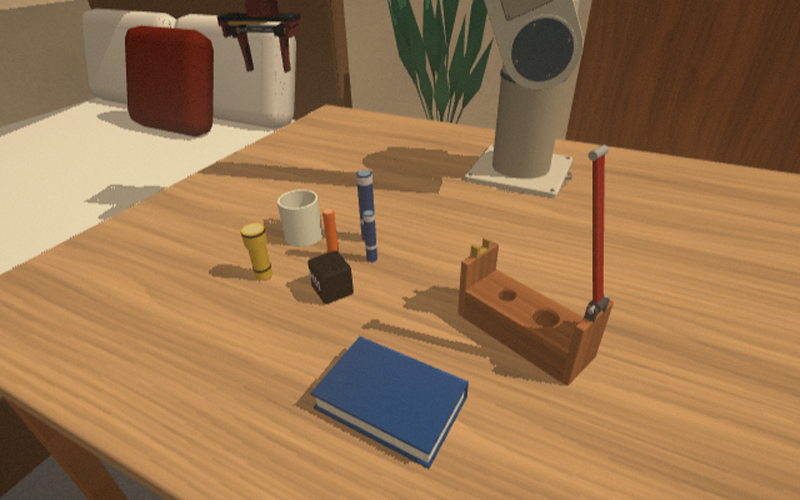

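View pics/top0.png

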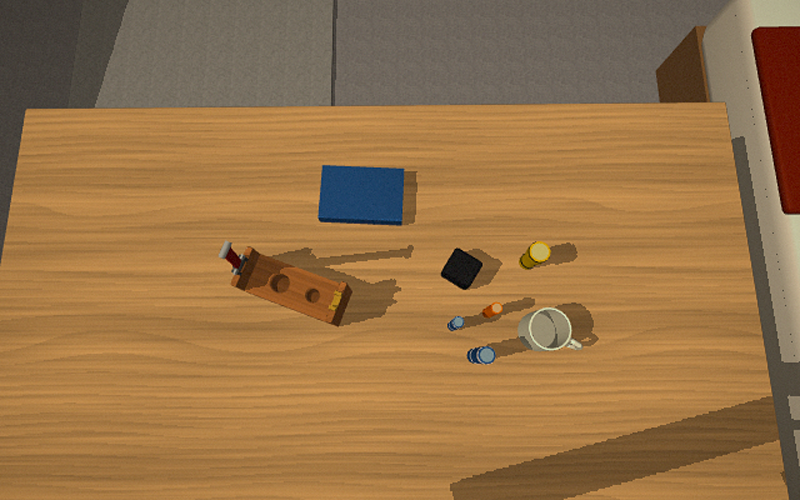

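The scene view shows the holder at (535,310) with its bar near upright. In the top view the torch is at (538,252), the small blue penlight at (457,323), the larger blue one at (482,355) and the orange one at (493,310). I'll take enlarged crops next.

```bash
python3 - <<'E'
import cv2
def crop(n,x,y,w,h,s,out):
    im=cv2.imread(f"{n}_raw.png")[y:y+h,x:x+w]; im=cv2.resize(im,None,fx=s,fy=s,interpolation=cv2.INTER_CUBIC)
    for i in range(0,w,10):
        cv2.line(im,(i*s,0),(i*s,6 if i%50 else 12),(255,255,255),1)
        if i%20==0: cv2.putText(im,str(x+i),(i*s,22),0,.35,(255,255,255),1)
    for j in range(0,h,10):
        cv2.line(im,(0,j*s),(6,j*s),(255,255,255),1)
        if j%20==0: cv2.putText(im,str(y+j),(8,j*s+4),0,.35,(255,255,255),1)
    cv2.imwrite(out,im)
crop("top",350,190,120,100,6,"pics/ti.png")
crop("top",170,185,120,85,6,"pics/th.png")
crop("scene",185,125,130,120,5,"pics/si.png")
crop("scene",350,110,150,200,3,"pics/sh.png")
E
```

```text
(no output)
```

View pics/ti.png

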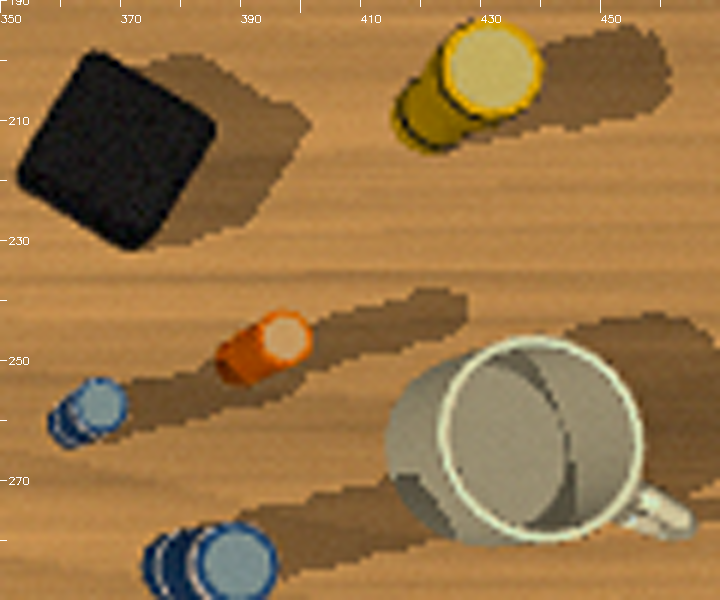

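View pics/th.png

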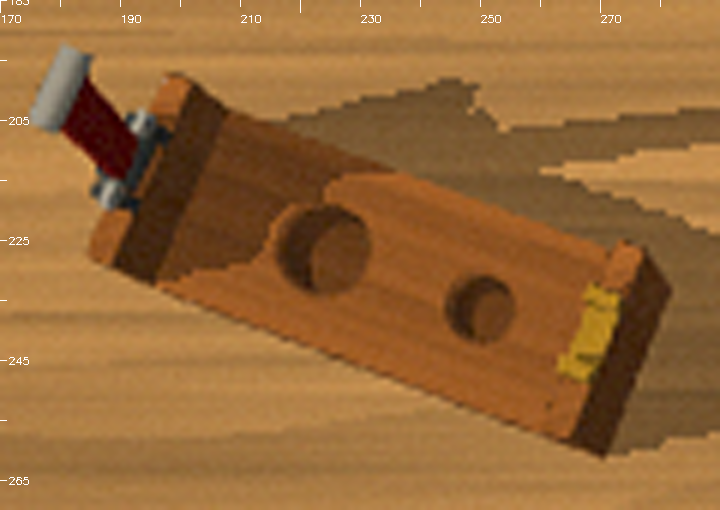

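View pics/si.png

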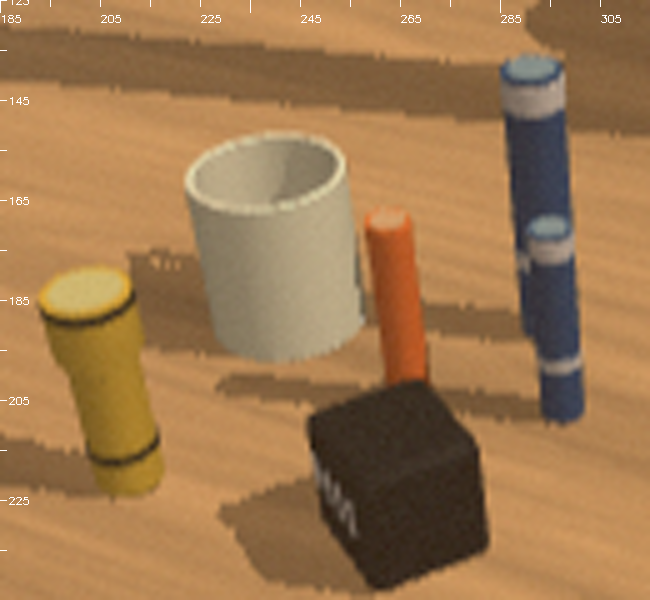

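View pics/sh.png

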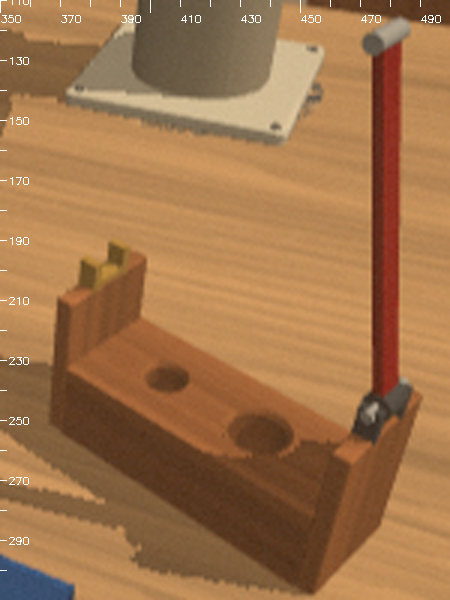

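The crops show these pixel positions (full-resolution pixels):

| Item | Top view | Scene view |
|---|---|---|
| Torch lens | (432.2,201.2) | (203,183.4) |
| Small penlight top | (367,257.7) | (294.8,170.8) |
| Torch well | (223.8,226.7) | (437.3,255) |
| Penlight well | (250,236.5) | (405.7,236) |
| Bar tip | (180,199.5) | (479,121.7) |

Next I'll triangulate them.

```bash
cat > tri.py <<'E'
from station import *
import numpy as np
def ray(n,p):
    c=camera_info(n);K=np.array(c["intrinsics"]);T=np.array(c["T"])
    d=np.array([(p[0]-K[0,2])/K[0,0],-(p[1]-K[1,2])/K[1,1],-1]); return T[:3,3],T[:3,:3]@d
def tri(a,b):
    A=[];B=[];r=[ray("top",a),ray("scene",b)]
    M=np.array([r[0][1],-r[1][1]]).T
    s=np.linalg.lstsq(M,r[1][0]-r[0][0],rcond=None)[0]
    p,q=r[0][0]+s[0]*r[0][1],r[1][0]+s[1]*r[1][1]; return (p+q)/2,np.linalg.norm(p-q)
def onz(n,p,z):
    o,d=ray(n,p); return o+d*(z-o[2])/d[2]
E
python3 - <<'E'
from tri import *
np.set_printoptions(precision=4,suppress=True)
for n,a,b,z in [("torch",(432.2,201.2),(203,183.4),.1),("pen",(367,257.7),(294.8,170.8),.1),("big",(389.3,283.8),(291.6,139),.15),("orange",(397.8,246.2),(262.6,168.8),.1),
 ("mug",(440.2,263),(238.4,159.4),.085),("tw",(223.8,226.7),(437.3,255),.055),("pw",(250,236.5),(405.7,236),.055),("tip",(180,199.5),(479,121.7),.3),("hinge",(191.7,211.7),(477.7,246.7),.119)]:
    p,e=tri(a,b);print(n,p,e,onz("top",a,z)[:2],onz("scene",b,z)[:2])
print("charger",onz("top",(369.3,215),.06),"panel+y corners",[onz("top",p,.104)[:2] for p in [(170+175/6,185+73/6),(170+90/6,185+262/6)]])
E
```

```text
torch [ 0.6013 -0.3026  0.0972] 0.0036358884538122108 [ 0.6018 -0.3033] [ 0.6042 -0.2968]
pen [ 0.4775 -0.1531  0.0965] 0.0012370248825280192 [ 0.4776 -0.1532] [ 0.4824 -0.1493]
big [ 0.4208 -0.1912  0.1393] 0.002172690536131971 [ 0.4212 -0.1903] [ 0.4394 -0.1783]
orange [ 0.5016 -0.2207  0.0981] 0.0022196013153928515 [ 0.5019 -0.2213] [ 0.504  -0.2175]
mug [ 0.4654 -0.3159  0.0814] 0.0018961503787386844 [ 0.4657 -0.3157] [ 0.4703 -0.3104]
tw [0.5562 0.1745 0.049 ] 0.0017791284938912606 [0.5554 0.1722] [0.5624 0.1758]
pw [0.5323 0.1117 0.0509] 0.0011934518762153035 [0.5319 0.1104] [0.5368 0.1132]
tip [0.5648 0.19   0.3031] 0.0012568910213055318 [0.5656 0.1904] [0.5565 0.1903]
hinge [0.5807 0.2314 0.1113] 0.0012042966812157243 [0.5792 0.2282] [0.5898 0.2315]
charger [ 0.5791 -0.1668  0.06  ] panel+y corners [array([0.6152, 0.2183]), array([0.5442, 0.2457])]
```

```bash
cat > h.py <<'E'
from tri import *
import cv2
TW=np.array([.5554,.1722]);PW=np.array([.5319,.1104])
Y=(TW-PW)/np.linalg.norm(TW-PW); X=np.array([Y[1],-Y[0]])
O=(TW+PW)/2+.005*Y        # holder origin: wells at y=28,-38 mm
def H(x,y,z): return [*(O+x*X+y*Y),z]
def down(a): return [0,np.cos((a+np.pi/2)/2),np.sin((a+np.pi/2)/2),0]  # tool y at world angle a
AH=np.arctan2(X[1],X[0])
def snap(tag):
    for n in("scene","top"): cv2.imwrite(f"{n}_{tag}.png",read_camera(n)[:,:,::-1])
def crop(n,tag,x,y,w,h,s):
    im=cv2.imread(f"{n}_{tag}.png")[y:y+h,x:x+w]; im=cv2.resize(im,None,fx=s,fy=s,interpolation=cv2.INTER_CUBIC)
    for i in range(0,w,20): cv2.line(im,(i*s,0),(i*s,6),(255,255,255),1); cv2.putText(im,str(x+i),(i*s,18),0,.35,(255,255,255),1)
    for j in range(0,h,20): cv2.line(im,(0,j*s),(6,j*s),(255,255,255),1); cv2.putText(im,str(y+j),(8,j*s+4),0,.35,(255,255,255),1)
    return im
E
python3 - <<'E'
from h import *
print(O,AH,down(-1.3)); q=down(AH)
command_gripper(0.0)
move_pose(H(0,.005,.26),q); print(get_tcp_pos(),get_time())
print(movel(H(0,.129,.26),v=.12,until_force=12),get_tcp_pos(),get_ft_force())
snap("b")
p=tri  # bar tip is checked in the picture
movel(H(0,.09,.26)); movel(H(0,.05,.36),v=.25)
command_gripper(.7)
T=np.array([.6018,-.3033])
move_pose([*T,.25],q); print(get_time())
snap("c"); movel([*T,.069],v=.15,until_force=8); print(get_tcp_pos(),get_ft_force()[2],get_time())
im=np.hstack([crop("scene","c",360,80,140,200,2),crop("top","c",160,150,130,100,4)[:400]]); cv2.imwrite("pics/bar.png",im)
E
```

```text
[0.54542715 0.14597352] -0.36337322229916724 [0, np.float64(0.9908476637246497), np.float64(0.13498484096891586), 0]
[0.54742268 0.14999413 0.25993984] 4.4083
False [0.59119798 0.26614973 0.2600743 ] [-0.5059058  -0.18372702 -0.17746411]
9.575
[ 0.60249937 -0.3036611   0.0700487 ] 0.6085831623832573 11.0333
```

View pics/bar.png

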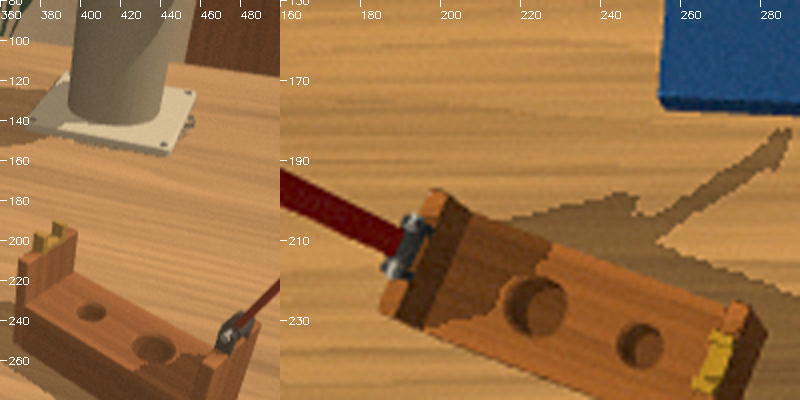

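The bar is leaning well back: its red arm now runs off the left edge at (160,195) in the top view. Next I'll centre the torch by gripping it in two directions, lift it, hover over the well and check the camera bias.

```bash
python3 - <<'E'
from h import *
T=[.6018,-.3033,.070]
move_pose(T,down(AH+np.pi/2)); command_gripper(.25); command_gripper(.6)
move_pose(T,down(AH)); command_gripper(0); print("w",get_grip_width()*88,get_finger_force(),get_time())
movel([*T[:2],.26],v=.25); 
p=H(0,.028,.20); move_pose([p[0],p[1],.26],down(AH)); movel(p); print(get_tcp_pos(),get_time())
snap("d")
im=np.hstack([crop("scene","d",380,120,100,140,4),crop("top","d",170,150,100,140,4)]); cv2.imwrite("pics/d.png",im)
E
```

```text
w 37.770267539847296 29.999782942950333 15.1917
[0.55583501 0.17178349 0.2002323 ] 18.3917
```

View pics/d.png

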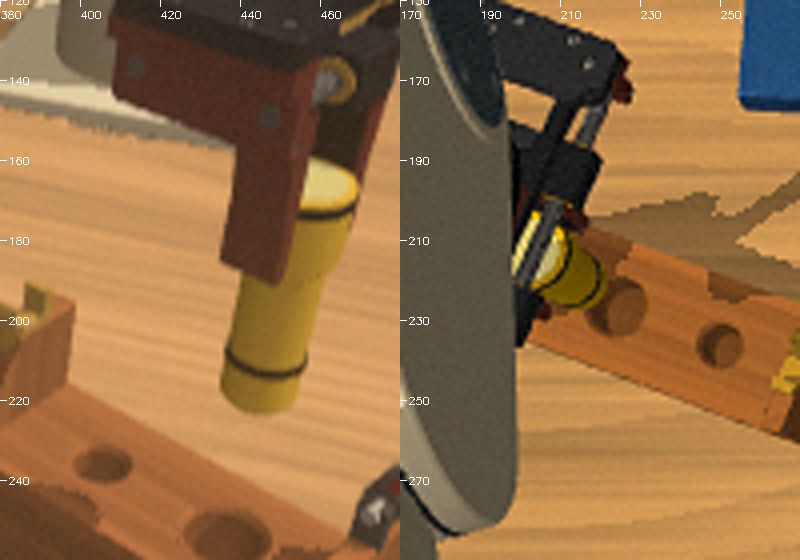

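The torch is gripped and upright. Its bottom centre is at about (445,218.2) in the scene view and (214.7,220.5) in the top view. I'll compare that with the TCP.

```bash
python3 - <<'E'
from h import *
t=get_tcp_pos()
for n,p,w in(("scene",(445,218.2),(437.3,255)),("top",(214.7,220.5),(223.8,226.7))):
    print(n,"bottom",onz(n,p,t[2]-.07)-t, "well-corrected", onz(n,w,.055)[:2]-(onz(n,p,t[2]-.07)-t)[:2])
print(TW,tri((214.7,220.5),(445,218.2)))
# well centres by contour in top picture, before and now
E
```

```text
scene bottom [ 0.0003306  0.0024961 -0.07     ] well-corrected [0.56207471 0.1732987 ]
top bottom [ 0.00082124  0.00154124 -0.07      ] well-corrected [0.55459955 0.17063428]
[0.5554 0.1722] (array([0.55706614, 0.17421732, 0.13131012]), np.float64(0.0010174478697072525))
```

```bash
cat > ins.py <<'E'
from h import *
def insert(c,tz,cands):
    """c: guess xy; tz: tcp z minus object bottom. Tries candidate offsets (mm along holder X,Y)."""
    q=down(AH)
    for dx,dy in cands:
        p=np.array(c)+(dx*X+dy*Y)/1000
        movel([*p,.062+tz],frame=q,v=.1)
        hit=movel([*p,.0095+tz],v=.06,until_force=6)
        z=get_tcp_pos()[2]-tz; print((dx,dy),hit,round(z,4),np.round(get_ft_force(),1),round(get_time(),1))
        if z<.045: return p,z
    return None,z
E
python3 - <<'E'
from ins import *
p,z=insert([.5560,.1712],.07,[(0,0),(2.5,0),(0,2.5),(-2.5,0),(0,-2.5),(5,0)])
if p is not None and z>.013:
    print(movel([*p,.079],v=.05,until_force=15),get_tcp_pos(),get_ft_force(),get_ft_torque())
snap("e")
E
```

```text
(0, 0) True 0.0098 [ 0.4 -1.4  2.8] 20.1
```

The torch went fully home on the first try. Now I'll release it and fetch the penlight.

```bash
python3 - <<'E'
from ins import *
command_gripper(.65); p=get_tcp_pos(); movel([p[0],p[1],.26],v=.25); snap("f")
P=[.4771,-.1543]; r=np.radians
move_pose([*P,.26],down(r(-85))); command_gripper(.45)
print(movel([*P,.074],v=.2,until_force=6),get_tcp_pos())
command_gripper(.15); print("w1",get_grip_width()*88); command_gripper(.4)
move_pose([*P,.074],down(r(-28))); command_gripper(0); print("w",get_grip_width()*88,get_time())
movel([*P,.28],v=.25); w=[.5325,.1094]
move_pose([*w,.22],down(AH)); snap("g"); print(get_tcp_pos(),get_time())
im=np.hstack([crop("scene","g",360,120,100,140,4),crop("top","g",190,150,100,140,4)]); cv2.imwrite("pics/g.png",im)
E
```

```text
False [ 0.47770942 -0.15452417  0.07470637]
w1 19.01634068327742
w 19.09050716379307 26.875
[0.53268516 0.10812777 0.22015704] 29.0167
```

View pics/g.png

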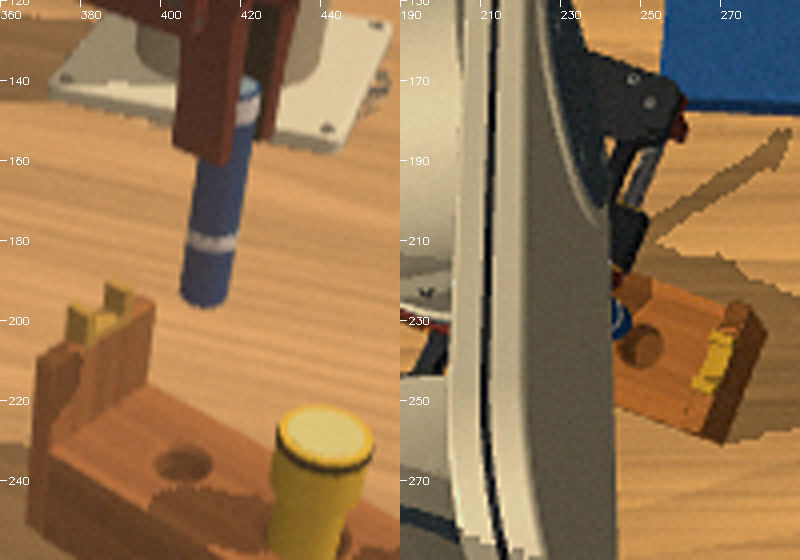

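The torch stands upright in its well at (440,228) in the scene view. The penlight is held vertically above the block with its bottom at (410,194). Next is the insertion.

```bash
python3 - <<'E'
from ins import *
p,z=insert([.5325,.1094],.074,[(0,0),(2.5,0),(0,2.5),(-2.5,0),(0,-2.5),(5,0)])
if p is not None:
    if z>.012: print(movel([*p,.083],v=.05,until_force=12),get_tcp_pos(),get_ft_force())
    if get_tcp_pos()[2]-.074<.0145:
        command_gripper(.45); t=get_tcp_pos(); movel([t[0],t[1],.26],v=.2)
        move_pose(H(0,.05,.38),down(AH)); command_gripper(0)
print(get_tcp_pos(),get_time()); snap("i")
im=np.hstack([crop("scene","i",370,120,100,140,4),crop("top","i",190,170,100,140,4)]); cv2.imwrite("pics/i.png",im)
E
```

```text
(0, 0) True 0.0098 [-0.  -0.2  5.1] 30.8
[0.56319912 0.19271205 0.38005178] 33.8
```

View pics/i.png

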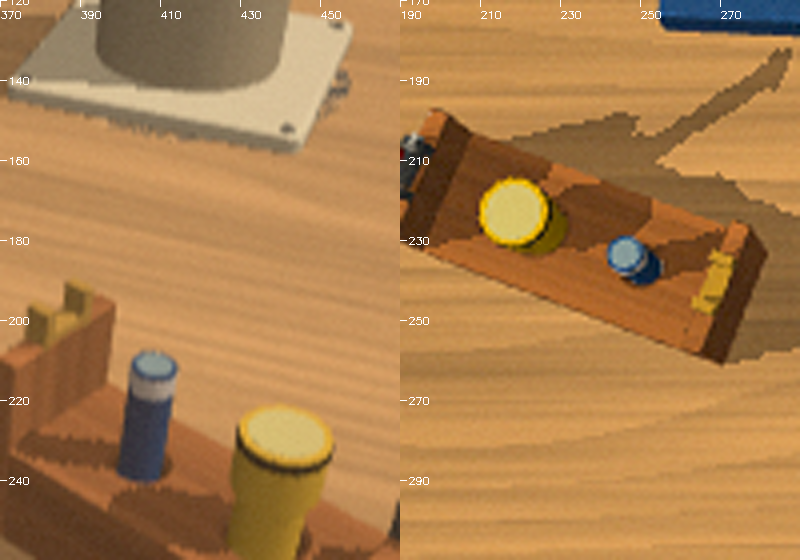

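Both lights are seated: penlight at (405,225) and torch at (440,240) in the scene view. Now I'll swing the bar down.

```bash
python3 - <<'E'
from h import *
movel(H(0,.20,.38),v=.25); movel(H(0,.20,.25),v=.2,until_force=8)
for th in np.arange(1.9,.05,-.18):
    r=.155;y=.091-r*np.cos(th)+.003*np.sin(th)+.010; z=.119+r*np.sin(th)+.003*np.cos(th)
    if movel(H(0,y,z),v=.15,until_force=15): print("hit",th,get_tcp_pos(),get_ft_force()); break
else:
    print(movel(H(0,.091-.145,.1195),v=.05,until_force=12),get_tcp_pos(),get_ft_force())
print(get_time()); snap("j")
im=np.hstack([crop("scene","j",360,120,100,140,4),crop("top","j",190,170,100,140,4)]); cv2.imwrite("pics/j.png",im)
E
```

```text
True [0.52723601 0.09588501 0.122073  ] [-1.55240475 -1.00977853 11.62862732]
39.6333
```

```bash
python3 - <<'E'
from h import *
p=get_tcp_pos(); movel([p[0],p[1],.16]); 
print(movel([p[0],p[1],.120],v=.05,until_force=2.5),get_tcp_pos()[2],get_ft_force())
movel([p[0],p[1],.30],v=.2); wait(.5)
im=read_camera("top").astype(int); m=(im[...,0]>90)&(im[...,1]<60)&(im[...,2]<60); m[:, 320:]=0
ys,xs=np.nonzero(m); print("red px",len(xs),xs.min() if len(xs) else 0,xs.max() if len(xs) else 0,get_time(),get_ft_force())
E
```

```text
True 0.12219695203753045 [-1.82034803  0.09566582  7.37782494]
red px 332 172 278 42.45 [ 0.32889128 -0.07445066 -0.6627402 ]
```

The second touch hit the bar at 122 mm, which is its top face when level, so it's down in the catch. I'm handing the job in.

```bash
python3 -c "
from station import *
print(job_done())"
```

```text
the job is handed in; nothing more can be done
None
```

I handed the job in at about 42 s. The torch and penlight are home in their wells and the bar is down in its catch, with its top face touched at 122 mm. I didn't view a picture after closing the bar, and no verdict came back.

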